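# Load a lug from a tip-out bin into the welding jig

## Robot

A 6-joint arm with a two-finger parallel gripper is mounted at the origin on the work surface. World frame = base frame: x ahead of the robot, y to its left, z up, the work surface at z = 0. Lengths are in mm, angles in rad, forces in N, time in s.
With the tool pointing down it reaches from about 425 to 950 mm from the base axis. Payload 3.5 kg.
Tool frame: the origin (TCP) lies at the very end of the fingers, on their centre line; the grasp point (between the pads) lies 19 mm behind it; z points along the fingers, y is the direction in which the jaws open and shut (so a half turn about z gives the same grasp; the last joint's range is limited). The gripper opens to 85 mm and grips with 20 to 120 N. Pads are 22 mm wide; open, the fingers measure 114 mm over their backs; the gripper's body (76 mm by 85 mm) begins 54 mm behind the grasp point. The pads swing forward as they close: fully open they stand 13 mm farther back than shut.
Start: joints at [1.103, 0.286, 1.577, -0, 1.279, -0.15], TCP at [210.885, 641.197, 231.325] pointing down, gripper open.
Joint ranges: [-2.77, 2.77], [-0.9, 2.22], [0.21, 2.48], [-1.53, 4.67], [0.24, 2.81], [-2.84, 2.84]. Speed limits (rad/s): [2.79, 2.79, 3.14, 3.14, 3.14, 3.14].

## Interface

Orientations are given as a unit quaternion [x, y, z, w].
In Python, from station import env, vision gives the robot as it stands.
- The arm moves only by the tool servo_tool, never from a script. Its arguments are lists of equal length, an entry for each row: "translation": the shift along the tool's x, y, z in units of 25 mm (1.0 is 25 mm), a list of three; "angular": the turn, a rotation vector about the tool's x, y, z in degrees, a list of three. In form: {"translation": [[x, y, z], ...], "angular": [[rx, ry, rz], ...]}. A call has 1 to 12 rows; each row is the pose to reach, as a shift and turn from the pose commanded when the call began, along the tool's axes at that moment; what a row does not reach only later rows make up. A row lasts 1/8 s, in which the tool goes at most 62.5 mm and 10.7 degrees, less where a joint would pass 70% of its speed; a pose out of reach is approached as far as the arm can. A call with a gripper value outside its range is refused whole. "hand" is the finger opening in mm, from 0 to 85.4, set as the call begins (left out, the last holds). The fingers move at their own pace and stop on an object; "squeeze" is the grip in N (left out, the last holds). Time passes only in rows, so rows that repeat a pose let the fingers close. It gives the time, the measured TCP pose, the force and the opening at its end, in the units of the state.
- env.observe(): the state, without advancing time (a new reading comes with each control period).
- vision.get_image(name): name is "scene" or "top"; returns the picture (384x512x3 uint8, blue, green, red); there is no depth.
- vision.camera_model(name): a dict with "camera_matrix" (3x3 intrinsics, pixels), "rvec" (rotation vector, rad) and "tvec" (3), from world to camera coordinates, as OpenCV has them. Camera axes: x right, y down, z forward; pixel columns grow to the right and rows downward; lengths in mm; the calibration is good to about 2 mm. A picture is of the moment at which its call begins. camera_model takes no time and is no camera call.
- env.sign_off(): hands the job in, once; it reports no verdict.
The state is a dict: "clock": time; "joint_pos": joint angles; "dq": joint speeds; "effort": joint torques, N m; "tool_pos": TCP position; "eef_rot": TCP orientation; "ft_force": force on the tool from outside, world axes, zero at the start; "torque": the same for the moment, N m; "width": finger opening in mm.
Only numpy, scipy, OpenCV 4.12 (cv2) and the standard library are available. Lean on these libraries where they do the work, as an engineer would, in place of code of your own. Each camera call takes 0.05 s, during which the arm holds its last target.

## Task

Tip the hinged bin well forward by the rod above its front and pick the steel lug out of the back of it, leaving the nut and the bush in the bin. Set the lug down gently on the welding jig, upright and square against both stops with its web under where the hold-down arm comes, then swing the hold-down arm over so that it rests on top of the lug, and leave the bin tipped back fully home. Leave everything else on the bench where it is.

Things in the scene. Friction and masses are not known exactly. Their poses are not given: they have to be found in the camera images.
- binunit: Fixed dark steel bin housing, 165 deep (x), 160 wide (y), 162 high, left or right of the jig, yaw within 0.2 rad. Origin on the table under the bin's pivot, mid-width; x runs front to rear, z up. Roof 4 thick, underside 158 above the table, covers x 95 to 167, so it hides the closed bin's back. Side plates 7 thick at y +-75.5: 62 high, 162 high behind x = 95. Open front and rear. All mm.
- bin_pivot (a point): The bin's pivot axis: on the housing, 30 mm above the table at the bin's front, x and y as binunit's origin. The axis runs along y of binunit; the point keeps binunit's axes.
- bin (a joint): Tilt of the grey sheet-metal bin, rad: 0 home (floor level), 0.68 stop, top tipped to the front (-x of binunit). Stiff hinge (0.45 N m): stays where left; 8-12 N at the rod tips it. Bin 150 deep, 130 wide, 3 mm sheet; closed inner floor 23.5 above the table; rear wall and sides rise 39 above it, front panel 86, front 60 mm of the sides 70. A cross divider makes a front and a back pocket.
- bin_rod (a point): Centre of the bin's grip rod: round steel 12 mm thick, 112 mm long, along y of the bin, on two 8 mm uprights at y = +-50 mm, 115 mm above the pivot (145 mm above the table when closed), 35 mm above the front panel's rim, free in front and behind. It turns with the bin.
- bin_back (a point): Point on the inner floor of the bin's back pocket, mid-width, 111 mm behind the pivot and 6.5 mm below it when closed; turns with the bin. The pocket reaches from the divider (13 mm high, rear face 75 mm behind the pivot) to the rear wall (147 mm behind it), 124 mm wide inside. When tipped, the lug may slide forward to the divider.
- lug: Loose steel lug, 0.15 to 0.31 kg: base 50 x 40 x 8 mm (x, y, z) with an upright web on its middle, 36 mm long (x), 10 mm thick (y), top 46 mm above the underside. Origin: centre of the underside, z up through the web. A half turn about z looks the same. Starts upright in the bin's back pocket, web within 0.25 rad of front to rear. Grasp it by the web.
- nut: Loose hexagon nut, 30 mm across corners, 13 mm high, in the bin's front pocket (x = 3 to 72 mm behind the pivot). Origin in the centre of its underside. It stays in the bin.
- bush: Loose round steel bush, 28 mm across, 16 mm high, in the bin's front pocket. Origin in the centre of its underside. It stays in the bin.
- jig: Fixed welding jig: a steel base plate 10 mm thick, 175 x 120 mm, reaching from x = -60 to 115 mm. Origin on the table below the seat, x towards the arm's hinge (away from the robot), z up; turned up to 0.2 rad.
- seat (a point): Point on the jig plate's top, 10 mm above the table; axes as the jig's. The lug's origin is here, web along the jig's x, when its base touches both stops: strips 6 mm high, 12 mm wide, one across x with its face at x = +25 mm (y -35 to 35), one along x with its face at y = +20 mm (x -30 to 20). The lug is pushed home to +x and +y.
- holddown_hinge (a point): Hinge axis of the hold-down arm, along y of the jig: 78 mm from the seat in +x and 70 mm above the table, between two posts 84 mm high (x = 65 to 91 mm, 36 mm wide over both). Axes as the jig's.
- holddown (a joint): Hold-down arm, rad: 0 level towards -x of the jig, its pad (20 mm across, 78 mm from the hinge, reaching 14 mm below the arm's axis) just resting on a seated lug's web; 1.57 upright; starts leaning back at 1.65 to 1.83; stops 1.85 and -0.2 (nothing under it). 0.15 kg, little friction (0.04 N m): below about 1.1 it comes down by its own weight.
- holddown_knob (a point): Centre of the cross knob at the arm's end: a cylinder 20 mm across and 32 mm long, along y of the jig, 130 mm from the hinge axis along the arm. It can be gripped over its two ends (32 mm) and then turns between the fingers as the arm swings. The arm bar is 14 mm wide and 12 mm thick.
- spray: White spray can, 58 mm across, 170 mm high, standing at the right. Leave alone.
- tin: Green open tin, 90 mm across, 110 mm high, standing in the middle at the far side. Leave alone.
- wrench: Steel wrench lying flat on the table near the robot. Leave alone.
- hammer: Hammer lying on the right of the table. Leave alone.
- offcut: Piece of dark steel angle, 90 x 40 x 40 mm, on the left of the table. Leave alone.
Not all that is in view belongs to the job. Of the things like the jig, leave any that is blue; of the rest the smaller one is meant.

How it is judged:
By the outcome, as a careful person would: the job done as asked, in the order asked, and still so for the second after the job is handed in, with the robot touching nothing.
It also fails if it takes over 72 s, if anything falls off the work surface, if the arm or the gripper's body presses on something with over 40 N, if the wrist force passes 120 N, or if a joint passes its speed limit or range.

## Working session

There is one attempt and no reset: what is moved stays moved. The work goes in short steps, Python scripts to look and compute and a tool call to move; the robot and the scene stay as the last step left them, time stands still between calls to the robot, and variables do not carry over. Pictures are saved under pics/ and viewed, and the job is handed in when it is done.

Besides the shell and the picture viewer there is one more tool, called after "Request:" as name(argument=value, ...) on one line, values as JSON. servo_tool: Moves the arm, as the interface text tells. Its arguments: {"type":"object","properties":{"translation":{"type":"array"},"angular":{"type":"array"},"hand":{"type":"number"},"squeeze":{"type":"number"}},"required":["translation","angular"]}

```bash
ls -la; mkdir -p pics
python3 - <<'E'
from station import env, vision
import cv2, numpy as np
print(env.observe())
for n in ("scene","top"):
    im=vision.get_image(n); cv2.imwrite(f"pics/{n}0.png",im)
    m=vision.camera_model(n); print(n,m)
E
```

```text
total 12
drwxr-xr-x  3 agent agent 4096 Dec  7 13:51 .
drwxr-xr-x 23 root  root  4096 Dec  7 13:51 ..
drwxr-xr-x  2 agent agent 4096 Dec  7 13:51 pics
{'clock': 0.0, 'joint_pos': array([ 1.10295670e+00,  2.87186043e-01,  1.57818133e+00, -2.67437465e-05,
        1.27862782e+00, -1.50001177e-01]), 'dq': array([ 7.11339854e-05,  1.07663003e-03, -2.01738908e-03,  3.93033259e-04,
        1.01830534e-03,  1.10705989e-03]), 'effort': array([ 1.42135883e-03, -4.05988491e+01, -2.92627680e+01, -6.36132836e-05,
        5.93276738e-03, -1.69068908e-06]), 'tool_pos': array([210.62161811, 640.59644782, 229.93126705]), 'eef_rot': array([ 1.58247212e-01,  9.87398793e-01, -1.14829297e-03, -3.53026781e-04]), 'ft_force': array([-0.20925726, -0.1670077 ,  0.50001386]), 'torque': array([-0.00492869, -0.04108487,  0.087719  ]), 'width': 85.57355132797812}
scene {'camera_matrix': array([[388.0379277 ,   0.        , 253.94379791],
       [  0.        , 388.0379277 , 187.25006715],
       [  0.        ,   0.        ,   1.        ]]), 'rvec': array([ 2.50177529,  0.86675511, -0.2139823 ]), 'tvec': array([-372.08604826, -204.74507902, 1348.23031134])}
top {'camera_matrix': array([[488.1404222 ,   0.        , 264.86591661],
       [  0.        , 488.1404222 , 189.41693836],
       [  0.        ,   0.        ,   1.        ]]), 'rvec': array([ 2.19788899, -2.14912358,  0.12384684]), 'tvec': array([ -11.89271932,  478.95789352, 1508.40954215])}
```

View pics/scene0.png

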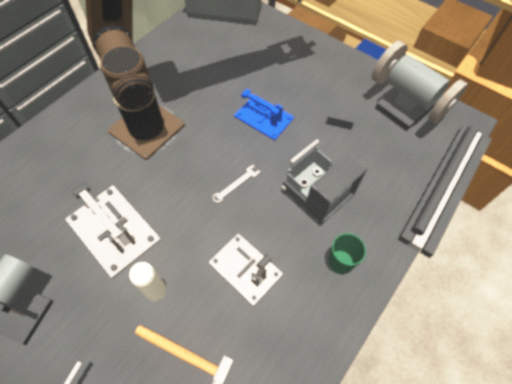

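View pics/top0.png

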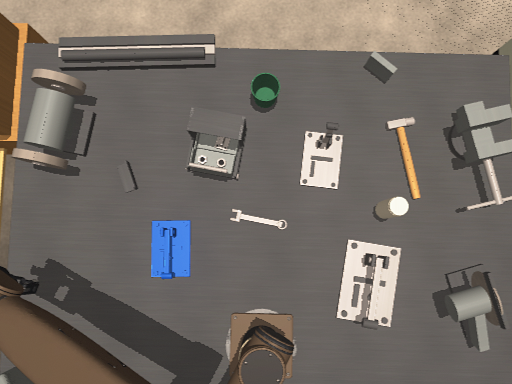

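The overview shows the bin housing at top px (217,145). The small white jig is at (321,160), the large white jig at (370,283) and the blue one at (171,249). The robot base is at (262,365). I'll zoom in next.

Run:
```python
import cv2, numpy as np
t=cv2.imread("pics/top0.png"); s=cv2.imread("pics/scene0.png")
a=cv2.resize(t[95:195,175:255],None,fx=5,fy=5,interpolation=cv2.INTER_CUBIC)
b=cv2.resize(t[115:195,290:355],None,fx=6,fy=6,interpolation=cv2.INTER_CUBIC)
h=max(a.shape[0],b.shape[0])
p=lambda x:cv2.copyMakeBorder(x,0,h-x.shape[0],0,0,cv2.BORDER_CONSTANT)
cv2.imwrite("pics/t_zoom.png",np.hstack([p(a),p(b)]))
a=cv2.resize(s[130:230,275:375],None,fx=4,fy=4,interpolation=cv2.INTER_CUBIC)
b=cv2.resize(s[225:310,200:290],None,fx=4,fy=4,interpolation=cv2.INTER_CUBIC)
h=max(a.shape[0],b.shape[0])
cv2.imwrite("pics/s_zoom.png",np.hstack([p(a),p(b)]))
```

```text
(no output)
```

View pics/t_zoom.png

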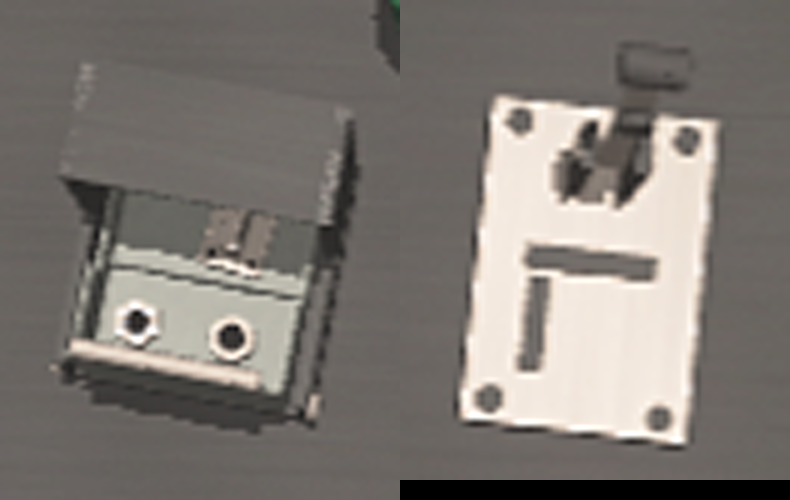

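View pics/s_zoom.png

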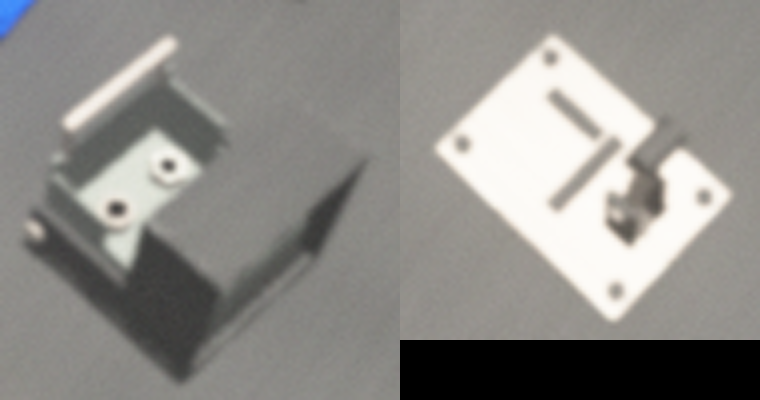

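```bash
cat > h.py <<'E'
import cv2, numpy as np
from scipy.optimize import least_squares
from scipy.spatial.transform import Rotation as R
from station import env, vision
CM={n:vision.camera_model(n) for n in("scene","top")}
def proj(n,P):
    m=CM[n]; return cv2.projectPoints(np.asarray(P,float).reshape(-1,3),m["rvec"],m["tvec"],m["camera_matrix"],None)[0].reshape(-1,2)
def ray(n,uv,z):
    m=CM[n]; Rm=cv2.Rodrigues(m["rvec"])[0]; c=-Rm.T@m["tvec"]
    d=np.c_[np.asarray(uv,float).reshape(-1,2),np.ones(len(np.asarray(uv).reshape(-1,2)))]@np.linalg.inv(m["camera_matrix"]).T@Rm
    return c+d*((z-c[2])/d[:,2])[:,None]
def quad(mask):
    cs=cv2.findContours(mask,cv2.RETR_EXTERNAL,cv2.CHAIN_APPROX_NONE)[0]
    return max(cs,key=cv2.contourArea)
def W(pose,P):
    x,y,a=pose; P=np.asarray(P,float).reshape(-1,3); c,s=np.cos(a),np.sin(a)
    return np.c_[x+c*P[:,0]-s*P[:,1],y+s*P[:,0]+c*P[:,1],P[:,2]]
E
python3 - <<'E'
from h import *
t=cv2.imread("pics/top0.png"); s=cv2.imread("pics/scene0.png")
for n,im,(x0,y0,x1,y1) in(("top",t,(290,115,355,195)),("scene",s,(200,225,290,310))):
    k=4
    cr=cv2.resize(im[y0:y1,x0:x1],None,fx=k,fy=k,interpolation=cv2.INTER_CUBIC)
    g=cr.min(2); m=((g>165)*255).astype(np.uint8)
    m=cv2.morphologyEx(m,cv2.MORPH_CLOSE,np.ones((9,9)))
    c=cv2.convexHull(quad(m))
    ap=cv2.approxPolyDP(c,0.04*cv2.arcLength(c,True),True).reshape(-1,2)
    px=(ap+.5)/k-.5+[x0,y0]
    w=ray(n,px,10)
    print(n,px.round(1).tolist()); print(w.round(1).tolist(), w.mean(0).round(1))
    # minAreaRect on world plane
    hw=ray(n,(c.reshape(-1,2)+.5)/k-.5+[x0,y0],10)[:,:2].astype(np.float32)
    print(cv2.minAreaRect(hw))
top_pts={"rodL":(189.4,164),"rodR":(226.6,171.4)}
print("rod",ray("top",[(189.6,164),(226.6,171.2)],145).round(1))
print("rod sc",ray("scene",[(275+68/4,130+124/4),(275+172/4,130+42/4)],145).round(1))
print("roof",ray("top",[(175+85/5,95+62/5),(175+352/5,95+112/5),(175+333/5,95+222/5),(175+62/5,95+178/5)],162).round(1))
print("roof sc",ray("scene",[(275+370/4,130+157/4),(275+220/4,130+290/4),(275+147/4,130+222/4)],162).round(1))
print("bolts",ray("top",[(175+60/5,95+368/5),(175+315/5,95+405/5)],30).round(1), ray("scene",[(275+35/4,130+232/4)],30).round(1))
E
```

```text
top [[306.1, 130.9], [341.9, 135.1], [336.9, 188.1], [300.1, 183.9]]
[[672.8, -129.7, 10.0], [661.7, -244.9, 10.0], [490.0, -230.0, 10.0], [500.9, -112.9, 10.0]] [ 581.4 -179.4   10. ]
((581.1826171875, -178.58433532714844), (121.7629623413086, 175.5021514892578), 84.67276000976562)
scene [[236.9, 233.1], [282.6, 272.6], [253.6, 304.9], [208.1, 262.4]]
[[496.3, -112.2, 10.0], [673.0, -124.9, 10.0], [663.8, -245.4, 10.0], [488.8, -232.2, 10.0]] [ 580.5 -178.7   10. ]
((580.2779541015625, -178.4801788330078), (127.26348114013672, 182.6971893310547), 84.8668212890625)
rod [[535.8 220.1 145. ]
 [517.2 112.2 145. ]]
rod sc [[517.9 117.4 145. ]
 [536.5 224.5 145. ]]
roof [[699.3 216.9 162. ]
 [673.6  61.2 162. ]
 [608.5  70.5 162. ]
 [630.5 227.6 162. ]]
roof sc [[704.3 216.  162. ]
 [678.4  62.8 162. ]
 [611.3  75.8 162. ]]
bolts [[538.6 244.6  30. ]
 [518.9  84.1  30. ]] [[520.7  88.1  30. ]]
```

Run:
```python
from h import *
def fit(obs,x0):
    f=lambda p:np.concatenate([(proj(n,W(p,P))-uv).ravel() for n,P,uv in obs])
    r=least_squares(f,x0,loss="soft_l1"); return r.x,r.fun.reshape(-1,2)
A=lambda x,y:(175+x/5,95+y/5)
S=lambda x,y:(275+x/4,130+y/4)
obs=[("top",(0,56,145),A(72,346)),("top",(0,-56,145),A(258,381)),
("top",(167,79,162),A(85,62)),("top",(167,-79,162),A(352,112)),("top",(95,-79,162),A(333,222)),("top",(95,79,162),A(62,178)),
("scene",(0,-56,145),S(68,124)),("scene",(0,56,145),S(172,42)),
("scene",(167,79,162),S(370,157)),("scene",(167,-79,162),S(220,290)),("scene",(95,-79,162),S(147,222)),("scene",(167,-79,0),S(182,383))]
p,r=fit(obs,[526,167,-.17]); print("bin",p,"\n",r.round(1).tolist())
B=lambda x,y:(290+(x-400)/6,115+y/6)
C=lambda x,y:(200+(x-400)/4,225+y/4)
obs=[("top",(115,60,10),B(492,94)),("top",(115,-60,10),B(720,120)),("top",(-60,-60,10),B(686,445)),("top",(-60,60,10),B(460,417)),
("scene",(-60,60,10),C(550,34)),("scene",(115,60,10),C(733,192)),("scene",(115,-60,10),C(612,322)),("scene",(-60,-60,10),C(434,149)),
("top",(37,35,16),B(527,242)),("top",(25,-35,16),B(657,280)),("top",(-30,32,16),B(517,371))]
p,r=fit(obs,[553,-176,-.09]); print("jig",p,"\n",r.round(1).tolist())
for n,uv in(("top",B(655,66)),("scene",C(660,135))): print("knob", uv)
# knob: solve angle
x,y,a=p
for th in(1.65,1.75,1.83):
    print(th,proj("top",W(p,(78-130*np.cos(th),0,70+130*np.sin(th)))),proj("scene",W(p,(78-130*np.cos(th),0,70+130*np.sin(th)))))
```

```text
bin [ 5.26148611e+02  1.67190127e+02 -1.63795020e-01] 
 [[-0.6, -0.0], [0.1, 0.1], [-0.3, -1.5], [-0.2, -1.5], [-1.1, 0.5], [-0.7, -0.8], [-1.4, 1.1], [-0.7, 0.3], [0.2, -0.5], [-0.3, 0.1], [-1.7, -0.3], [-0.4, 1.2]]
jig [ 5.53109546e+02 -1.77362618e+02 -8.75066233e-02] 
 [[0.1, 0.2], [-0.8, -0.1], [-0.2, -0.4], [-0.1, 0.1], [-0.1, 0.1], [-1.2, 0.3], [-0.2, -0.4], [-0.5, -0.1], [-0.2, -0.2], [-0.4, -0.4], [0.3, -0.8]]
knob (332.5, 126.0)
knob (265.0, 258.75)
1.65 [[332.01448592 127.48426716]] [[262.53155252 260.13308427]]
1.75 [[332.35866197 123.17517247]] [[266.5635915  263.99682581]]
1.83 [[332.57877824 119.87601734]] [[269.73826315 267.18079337]]
```

```bash
cat >> h.py <<'E'
BIN=np.array([526.2,167.2,-.167]); JIG=np.array([553.1,-177.4,-.0875])
def tool(yaw,tilt=0.):
    """tool y at world angle yaw; z down, tilted so that it points tilt toward -toolx-direction(ahead)"""
    y=np.array([np.cos(yaw),np.sin(yaw),0]); f=np.array([np.sin(yaw),-np.cos(yaw),0])
    z=np.sin(tilt)*f+np.array([0,0,-np.cos(tilt)])
    return np.c_[np.cross(y,z),y,z]
def delta(pos,Rt,show=True):
    o=env.observe(); R0=R.from_quat(o["eef_rot"])
    d=R0.inv().apply(np.asarray(pos)-o["tool_pos"])/25
    v=(R0.inv()*R.from_matrix(Rt)).as_rotvec(degrees=True)
    if show: print("now",o["clock"],o["tool_pos"].round(1),"F",o["ft_force"].round(1),"w",round(o["width"],1)); print("T",d.round(3).tolist(),"A",v.round(2).tolist())
    return d,v
E
python3 - <<'E'
from h import *
a=BIN[2]
delta((526.2,167.2,235),tool(a))
delta((526.2,167.2,131),tool(a))
E
```

```text
now 0.1 [210.6 640.7 230. ] F [ 0.4 -0.9 -0. ] w 85.1
T [-17.909, -14.046, -0.174] A [-0.11, 0.07, 81.36]
now 0.1 [210.6 640.7 230. ] F [ 0.4 -0.9 -0. ] w 85.1
T [-17.91, -14.037, 3.986] A [-0.11, 0.07, 81.36]
```

Request:
servo_tool(translation=[[-17.91,-14.05,-0.17],[-17.91,-14.05,-0.17],[-17.91,-14.05,-0.17],[-17.91,-14.05,-0.17],[-17.91,-14.05,-0.17],[-17.91,-14.05,-0.17],[-17.91,-14.05,-0.17],[-17.91,-14.05,-0.17],[-17.91,-14.05,-0.17],[-17.91,-14.05,-0.17],[-17.91,-14.05,-0.17],[-17.91,-14.05,-0.17]], angular=[[0,0,81.4],[0,0,81.4],[0,0,81.4],[0,0,81.4],[0,0,81.4],[0,0,81.4],[0,0,81.4],[0,0,81.4],[0,0,81.4],[0,0,81.4],[0,0,81.4],[0,0,81.4]], hand=50, squeeze=25)

```text
clock: 1.6
tool_pos: [525.5, 168.9, 235.3]
eef_rot: [0.763, 0.646, -0.0, -0.0]
ft_force: [0.5, 0.2, -0.2]
width: 50.0
```

```bash
cat >> h.py <<'E'
def snap(tag,ct,cs,k=4):
    a=vision.get_image("top"); b=vision.get_image("scene")
    cv2.imwrite(f"pics/{tag}_top.png",a); cv2.imwrite(f"pics/{tag}_scene.png",b)
    c=[cv2.resize(im[r[1]:r[3],r[0]:r[2]],None,fx=k,fy=k,interpolation=cv2.INTER_CUBIC) for im,r in((a,ct),(b,cs))]
    h=max(x.shape[0] for x in c)
    cv2.imwrite(f"pics/{tag}.png",np.hstack([cv2.copyMakeBorder(x,0,h-x.shape[0],0,0,cv2.BORDER_CONSTANT) for x in c]))
E
python3 - <<'E'
from h import *
delta((526.2,167.2,131),tool(BIN[2]))
snap("p1",(165,90,265,220),(270,110,370,230))
E
```

```text
now 1.6 [525.5 168.9 235.3] F [ 0.5  0.2 -0.2] w 50.0
T [-0.064, 0.041, 4.17] A [-0.05, -0.01, 0.06]
```

View pics/p1.png

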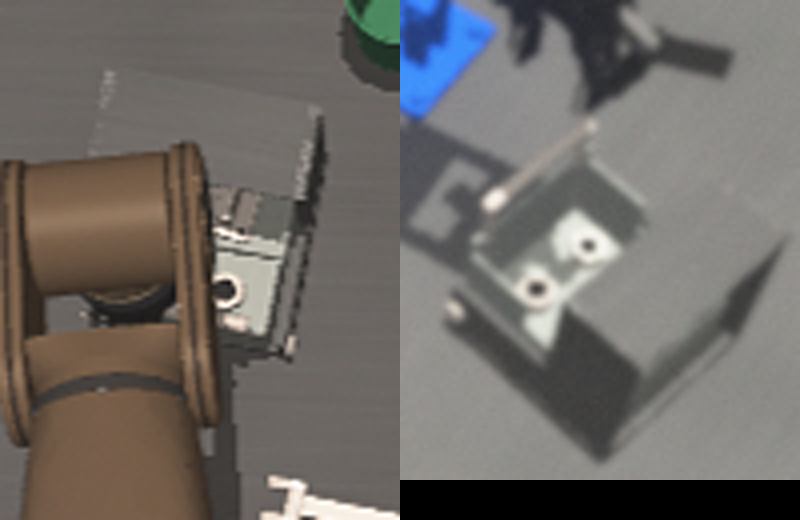

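The gripper stands above the rod (rod ends at crop px (493,200) and (592,125)), and the bin is unobstructed. I'll go down and grip the rod.

Request:
servo_tool(translation=[[-0.06,0.04,1.5],[-0.06,0.04,3.0],[-0.06,0.04,4.0],[-0.06,0.04,4.17],[-0.06,0.04,4.17]], angular=[[0,0,0],[0,0,0],[0,0,0],[0,0,0],[0,0,0]])

```text
clock: 2.33
tool_pos: [527.4, 166.7, 132.0]
eef_rot: [0.763, 0.646, 0.0, 0.0]
ft_force: [0.0, -0.3, 0.1]
width: 49.8
```

Request:
servo_tool(translation=[[0,0,0],[0,0,0],[0,0,0],[0,0,0]], angular=[[0,0,0],[0,0,0],[0,0,0],[0,0,0]], hand=5)

```text
clock: 2.82
tool_pos: [527.9, 166.2, 132.7]
eef_rot: [0.764, 0.645, 0.001, 0.0]
ft_force: [-0.9, 0.3, 5.7]
width: 11.1
```

Run:
```python
from h import *
a=BIN[2]; o=env.observe(); p0=o["tool_pos"]; print(p0, o["width"])
ex=np.array([np.cos(a),np.sin(a),0])
for th in (.1,.2,.3,.4,.5,.6,.69):
    d=-115*np.sin(th)*ex+np.array([0,0,115*(np.cos(th)-1)])
    print(th,(tool(a).T@d/25).round(2))
```

```text
[527.85373108 166.15925282 132.66840501] 11.052225557563311
0.1 [ 0.   -0.46  0.02]
0.2 [ 0.   -0.91  0.09]
0.3 [-0.   -1.36  0.21]
0.4 [-0.   -1.79  0.36]
0.5 [ 0.   -2.21  0.56]
0.6 [-0.  -2.6  0.8]
0.69 [-0.   -2.93  1.05]
```

Request:
servo_tool(translation=[[0,-0.25,0.0],[0,-0.5,0.03],[0,-0.8,0.07],[0,-1.1,0.14],[0,-1.4,0.22],[0,-1.7,0.33],[0,-2.0,0.45],[0,-2.25,0.58],[0,-2.5,0.74],[0,-2.7,0.87],[0,-2.87,1.0],[0,-2.87,1.0]], angular=[[0,0,0],[0,0,0],[0,0,0],[0,0,0],[0,0,0],[0,0,0],[0,0,0],[0,0,0],[0,0,0],[0,0,0],[0,0,0],[0,0,0]])

```text
clock: 4.32
tool_pos: [460.3, 177.2, 109.6]
eef_rot: [0.763, 0.646, 0.003, 0.004]
ft_force: [2.9, -3.9, 9.4]
width: 10.7
```

Request:
servo_tool(translation=[[0,0,0],[0,0,0]], angular=[[0,0,0],[0,0,0]])

```text
clock: 4.58
tool_pos: [460.3, 177.2, 109.6]
eef_rot: [0.764, 0.646, 0.003, 0.004]
ft_force: [1.4, -3.7, 8.8]
width: 10.9
```

Request:
servo_tool(translation=[[0,-0.06,0.04],[0,-0.12,0.08],[0,-0.12,0.08]], angular=[[0,0,0],[0,0,0],[0,0,0]])

```text
clock: 4.95
tool_pos: [458.0, 177.6, 107.7]
eef_rot: [0.763, 0.646, 0.004, 0.004]
ft_force: [4.1, -4.3, 8.1]
width: 10.8
```

Request:
servo_tool(translation=[[0,0,0],[0,0,0],[0,0,0]], angular=[[0,0,0],[0,0,0],[0,0,0]], hand=45)

```text
clock: 5.32
tool_pos: [452.5, 178.4, 103.4]
eef_rot: [0.764, 0.645, -0.001, -0.001]
ft_force: [-0.2, 0.3, 0.2]
width: 45.1
```

Run:
```python
from h import *
delta((380,320,300),tool(np.deg2rad(80)))
```

```text
now 5.325 [452.5 178.4 103.4] F [-0.2  0.3  0.2] w 45.1
T [5.095, -3.822, -7.859] A [-0.12, -0.06, -89.6]
```

Request:
servo_tool(translation=[[0,0,-2.4],[0,0,-4.8],[0,0,-7.0],[1.2,-0.8,-9.0],[3.0,-2.0,-9.0],[5.0,-3.4,-9.0],[7.0,-4.7,-9.0],[8.0,-5.5,-9.0],[8.0,-5.5,-9.0],[8.0,-5.5,-9.0],[8.0,-5.5,-9.0],[8.0,-5.5,-9.0]], angular=[[0,0,0],[0,0,0],[0,0,-8],[0,0,-18],[0,0,-28],[0,0,-38],[0,0,-48],[0,0,-58],[0,0,-68],[0,0,-78],[0,0,-88],[0,0,-90]])

```text
clock: 6.82
tool_pos: [350.9, 398.6, 328.6]
eef_rot: [0.084, 0.996, -0.0, -0.001]
ft_force: [0.9, -0.1, 0.1]
width: 44.9
```

Run:
```python
from h import *
delta((380,320,300),tool(np.deg2rad(80)))
snap("p2",(165,90,265,220),(270,110,370,230))
```

```text
now 6.825 [350.9 398.6 328.6] F [ 0.9 -0.1  0.1] w 44.9
T [-1.672, -2.904, 1.143] A [-0.06, -0.06, 0.4]
```

View pics/p2.png

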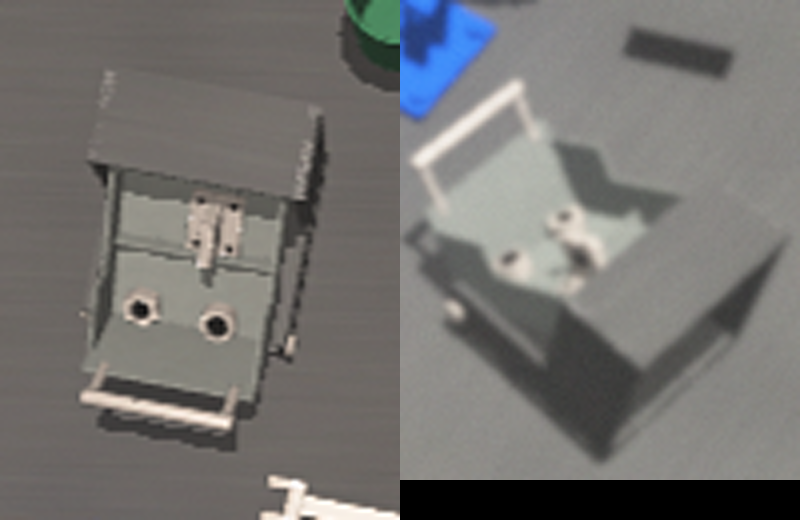

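Seen after tipping: the bin is well forward. The lug rests against the divider with its base at top crop px (186–243, 190–258) and its web top towards the front at (205,262). The nut and bush are still in the front pocket. Next I'll zoom on the lug.

Run:
```python
from h import *
im=cv2.imread("pics/p2_top.png")
z=cv2.resize(im[132:164,204:234],None,fx=20,fy=18,interpolation=cv2.INTER_CUBIC)
z=im[132:164,204:234]; z=cv2.resize(z,None,fx=18,fy=18,interpolation=cv2.INTER_CUBIC)
cv2.imwrite("pics/lugz.png",z)
def tri(uvt,uvs):
    Ps=[]
    for n in("top","scene"):
        m=CM[n]; Ps.append(m["camera_matrix"]@np.c_[cv2.Rodrigues(m["rvec"])[0],m["tvec"]])
    X=cv2.triangulatePoints(Ps[0],Ps[1],np.array(uvt,float).T,np.array(uvs,float).T); return (X[:3]/X[3]).T
X=tri([(165+84/4,90+397/4),(165+230/4,90+422/4)],[(270+121/4,110+88/4),(270+14/4,110+160/4)])
print(X, X.mean(0))
c=X.mean(0)-[*BIN[:2],30]; ex=np.array([np.cos(BIN[2]),np.sin(BIN[2]),0])
print("tilt",np.arctan2(-c@ex,c[2]),np.hypot(c@ex,c[2]))
```

```text
[[466.09852083 232.92682693 119.67713961]
 [447.70191531 123.2121617  130.55033124]] [456.90021807 178.06949431 125.11373542]
tilt 0.6354262635010192 118.18031408574257
```

View pics/lugz.png

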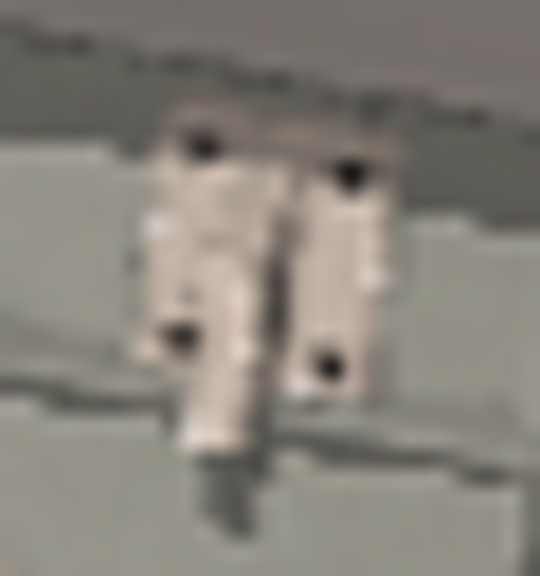

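```bash
cat >> h.py <<'E'
def binframe(t,b=None):
    b=BIN if b is None else b
    c,s=np.cos(b[2]),np.sin(b[2]); Rz=np.array([[c,-s,0],[s,c,0],[0,0,1]])
    ct,st=np.cos(t),np.sin(t); Ry=np.array([[ct,0,-st],[0,1,0],[st,0,ct]])
    return np.array([b[0],b[1],30.]),Rz@Ry
def onbin(n,uv,t,h):
    """pixel -> bin-frame coords on plane bin z=h"""
    o,Rb=binframe(t); m=CM[n]; Rm=cv2.Rodrigues(m["rvec"])[0]; c=-Rm.T@m["tvec"]
    uv=np.asarray(uv,float).reshape(-1,2)
    d=np.c_[uv,np.ones(len(uv))]@np.linalg.inv(m["camera_matrix"]).T@Rm
    cb=Rb.T@(c-o); db=d@Rb
    return cb+db*((h-cb[2])/db[:,2])[:,None]
E
python3 - <<'E'
from h import *
px=lambda p:(np.array(p)+.5)/18-.5+[204,132]
H=px([(205,146),(350,174),(182,336),(330,366)])
top=px([(182,440),(250,448)])      # web top front edge, h=-6.5+46, x=-18
divf=np.array([[165+118/4,90+247/4],[165+272/4,90+272/4]])
rod=[(186,189.25),(222.5,195.5)]
for t in (.63,.66,.68):
    P=onbin("top",H,t,1.5); Q=onbin("top",top,t,39.5)
    print(t,"center",P.mean(0).round(1),"yaw",np.arctan2(*(P[:2]-P[2:])[:,[1,0]].T).round(3),"y-dir",np.arctan2(-(P[[0,2]]-P[[1,3]])[:,0],(P[[0,2]]-P[[1,3]])[:,1]).round(3))
    print("  webtop front",Q.round(1).tolist(),Q.mean(0).round(1),"div",onbin("top",divf,t,6.5).round(1).tolist(),"rod",onbin("top",rod,t,115).round(1).tolist())
E
```

```text
0.63 center [ 98.8 -10.8   1.5] yaw [-0.002  0.022] y-dir [-0.003 -0.013]
  webtop front [[81.2, -5.6, 39.5], [82.1, -17.0, 39.5]] [ 81.7 -11.3  39.5] div [[66.0, 58.8, 6.5], [69.7, -60.6, 6.5]] rod [[-4.8, 53.1, 115.0], [-2.3, -55.8, 115.0]]
0.66 center [100.3 -11.2   1.5] yaw [-0.006  0.018] y-dir [-0.003 -0.013]
  webtop front [[83.8, -5.9, 39.5], [84.7, -17.3, 39.5]] [ 84.2 -11.6  39.5] div [[67.3, 58.5, 6.5], [71.0, -60.8, 6.5]] rod [[-1.4, 53.2, 115.0], [1.1, -55.8, 115.0]]
0.68 center [101.4 -11.5   1.5] yaw [-0.009  0.015] y-dir [-0.003 -0.013]
  webtop front [[85.5, -6.2, 39.5], [86.4, -17.5, 39.5]] [ 86.  -11.8  39.5] div [[68.2, 58.2, 6.5], [72.0, -60.9, 6.5]] rod [[0.9, 53.2, 115.0], [3.5, -55.8, 115.0]]
```

Run:
```python
from h import *
t=.66; o,Rb=binframe(t); Rt=tool(BIN[2]+np.pi/2,t)
for h in(140,):
    p=o+Rb@[100.2,-11.4,h]; print(h,p.round(1)); delta(p,Rt)
```

```text
140 [517.7 157.1 202. ]
now 6.925 [351.1 398.5 328.8] F [ 0.  -0.1 -0.1] w 44.8
T [-8.201, -8.394, 5.073] A [-0.08, -37.85, -0.12]
```

Request:
servo_tool(translation=[[-1.3,-2.0,0.2],[-2.6,-4.0,0.6],[-4.0,-6.0,1.2],[-5.5,-7.5,2.2],[-7.0,-8.39,3.5],[-8.2,-8.39,5.07],[-8.2,-8.39,5.07],[-8.2,-8.39,5.07]], angular=[[0,-5,0],[0,-12,0],[0,-20,0],[0,-28,0],[0,-35,0],[0,-37.9,0],[0,-37.9,0],[0,-37.9,0]], hand=40)

```text
clock: 7.92
tool_pos: [518.8, 157.9, 204.0]
eef_rot: [0.08, 0.942, -0.027, 0.324]
ft_force: [-0.4, -0.3, -0.2]
width: 40.0
```

Run:
```python
from h import *
t=.66; o,Rb=binframe(t); Rt=tool(BIN[2]+np.pi/2,t)
for h in(50,11):
    p=o+Rb@[100.2,-11.4,h]; print(h,p.round(1)); delta(p,Rt)
snap("p3",(165,90,265,220),(270,110,370,230))
print(env.observe()["joint_pos"].round(2))
```

```text
50 [572.1 147.9 130.9]
now 7.925 [518.8 157.9 204. ] F [-0.4 -0.3 -0.2] w 40.0
T [0.087, -0.041, 3.637] A [0.01, 0.14, -0.09]
11 [595.7 143.9 100.1]
now 7.925 [518.8 157.9 204. ] F [-0.4 -0.3 -0.2] w 40.0
T [0.091, -0.041, 5.197] A [0.01, 0.14, -0.09]
[ 0.22 -0.25  2.27 -0.46  0.54 -0.86]
```

View pics/p3.png

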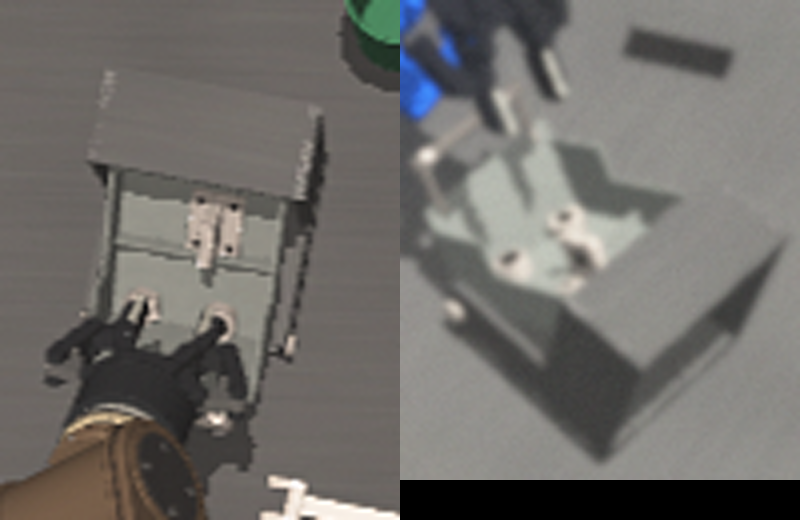

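Request:
servo_tool(translation=[[0.05,-0.02,1.0],[0.09,-0.04,2.2],[0.09,-0.04,3.2],[0.09,-0.04,3.64],[0.09,-0.04,3.64],[0.09,-0.04,3.64]], angular=[[0,0,0],[0,0,0],[0,0,0],[0,0,0],[0,0,0],[0,0,0]])

```text
clock: 8.78
tool_pos: [572.0, 148.0, 130.9]
eef_rot: [0.079, 0.942, -0.027, 0.325]
ft_force: [0.8, -0.6, 0.6]
width: 39.8
```

Run:
```python
from h import *
t=.66; o,Rb=binframe(t); Rt=tool(BIN[2]+np.pi/2,t)
for h in(11,):
    p=o+Rb@[100.2,-11.4,h]; print(h,p.round(1)); delta(p,Rt)
snap("p4",(185,110,245,190),(290,120,360,200),6)
oo=env.observe()
print((proj("top",oo["tool_pos"])-[185,110])*6, (proj("scene",oo["tool_pos"])-[290,120])*6+[360,0])
```

```text
11 [595.7 143.9 100.1]
now 8.775 [572.  148.  130.9] F [ 0.8 -0.6  0.6] w 39.8
T [-0.001, -0.002, 1.563] A [0.02, 0.2, -0.04]
[[181.98050823 259.21798796]] [[497.00536164 278.91814381]]
```

View pics/p4.png

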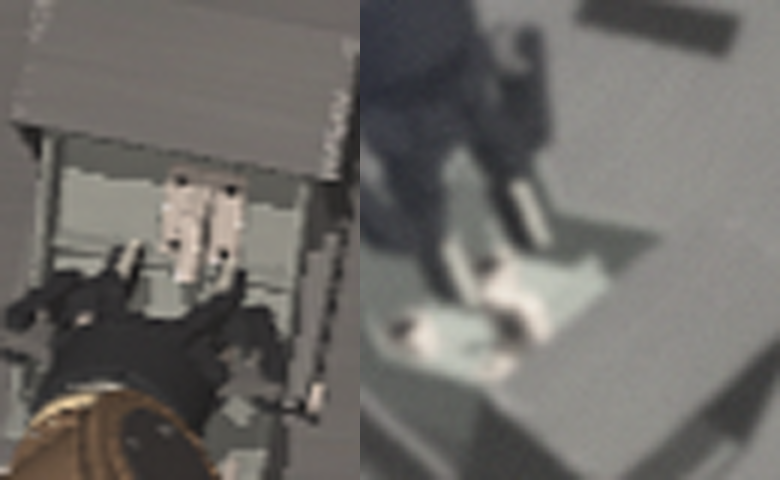

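The fingertips straddle the web in the top view: tips at (130,250) and (232,260), web at (187,265). I'll go in and grip with about 45 N.

Request:
servo_tool(translation=[[0,0,0.4],[0,0,0.8],[0,0,1.2],[0,0,1.5],[0,0,1.56],[0,0,1.56]], angular=[[0,0,0],[0,0,0],[0,0,0],[0,0,0],[0,0,0],[0,0,0]])

```text
clock: 9.62
tool_pos: [595.3, 143.5, 98.4]
eef_rot: [0.079, 0.943, -0.027, 0.323]
ft_force: [-1.5, 0.1, -0.1]
width: 40.1
```

Request:
servo_tool(translation=[[0,0,0],[0,0,0],[0,0,0],[0,0,0]], angular=[[0,0,0],[0,0,0],[0,0,0],[0,0,0]], hand=3, squeeze=45)

```text
clock: 10.12
tool_pos: [595.4, 143.7, 99.0]
eef_rot: [0.079, 0.942, -0.027, 0.324]
ft_force: [0.2, 0.2, 1.3]
width: 9.4
```

Request:
servo_tool(translation=[[0,0,-0.2],[0,0,-0.5],[0,0,-1.0],[0,0,-1.8],[0,0,-2.8],[0,0,-3.8],[0,0,-4.8],[0,0,-5.4],[0,0,-5.4],[0,0,-5.4]], angular=[[0,0,0],[0,0,0],[0,0,0],[0,0,0],[0,0,0],[0,0,0],[0,0,0],[0,0,0],[0,0,0],[0,0,0]])

```text
clock: 11.38
tool_pos: [512.6, 157.3, 204.0]
eef_rot: [0.079, 0.943, -0.027, 0.323]
ft_force: [0.3, 0.6, -3.2]
width: 9.5
```

Run:
```python
from h import *
snap("p5",(165,90,265,220),(270,110,370,230))
s=W(JIG,(-12,-12,0))[0]; s[2]=130; print(s)
delta(s,tool(JIG[2]+np.pi/2))
delta([515,157,300],tool(JIG[2]+np.pi/2))
```

```text
[ 540.09724753 -188.30543113  130.        ]
now 11.475 [512.9 157.2 203.8] F [ 0.5  0.8 -3. ] w 9.5
T [-0.86, -13.44, 4.415] A [-1.56, 37.75, -4.43]
now 11.475 [512.9 157.2 203.8] F [ 0.5  0.8 -3. ] w 9.5
T [-2.422, 0.005, -2.99] A [-1.56, 37.75, -4.43]
```

View pics/p5.png

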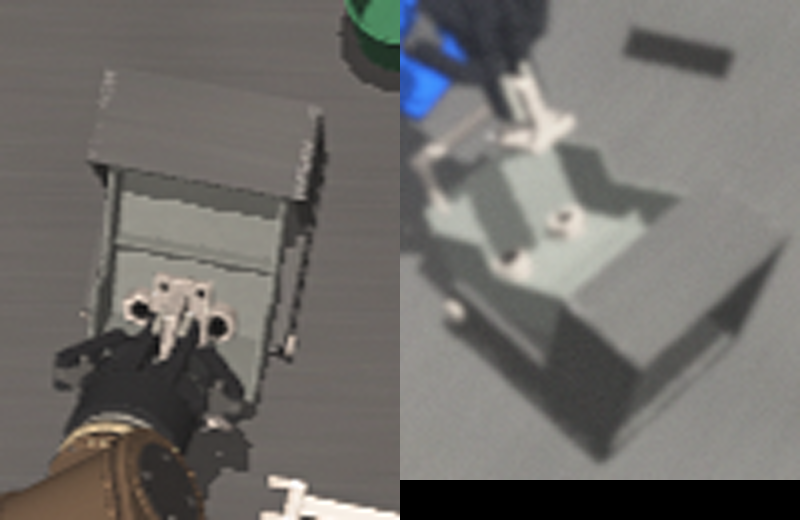

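Request:
servo_tool(translation=[[-0.4,0,-0.5],[-1.2,0,-1.5],[-1.7,-0.8,-2.1],[-1.9,-2.5,-1.8],[-2.1,-4.5,-1.2],[-2.3,-6.5,-0.5],[-2.4,-8.5,0.3],[-2.5,-10.5,1.2],[-2.6,-12.2,1.9],[-2.6,-13.4,2.24],[-2.6,-13.4,2.24],[-2.6,-13.4,2.24]], angular=[[0,0,0],[0,4,0],[-0.3,9,-0.8],[-0.6,15,-1.6],[-0.9,21,-2.4],[-1.2,27,-3.2],[-1.4,32,-4],[-1.5,36,-4.3],[-1.56,37.7,-4.4],[-1.56,37.7,-4.4],[-1.56,37.7,-4.4],[-1.56,37.7,-4.4]])

```text
clock: 12.98
tool_pos: [542.5, -187.2, 201.6]
eef_rot: [0.044, 0.999, 0.0, 0.002]
ft_force: [-1.0, 0.0, -3.0]
width: 9.1
```

Run:
```python
from h import *
snap("p6",(285,100,365,210),(200,200,300,310),4)
s=W(JIG,(-10,-10,0))[0]; s[2]=48; print(s)
delta(s,tool(JIG[2]+np.pi/2))
o=env.observe();print((proj("top",o["tool_pos"])-[285,100])*4,(proj("scene",o["tool_pos"])-[200,200])*4+[320,0])
```

```text
[ 542.26437294 -186.48785928   48.        ]
now 13.075 [ 542.5 -186.5  201.7] F [-0.2  0.  -2.4] w 9.2
T [0.036, -0.003, 6.146] A [0.02, 0.26, 0.06]
[[189.44021916 247.64819098]] [[439.54670532 143.96564977]]
```

View pics/p6.png

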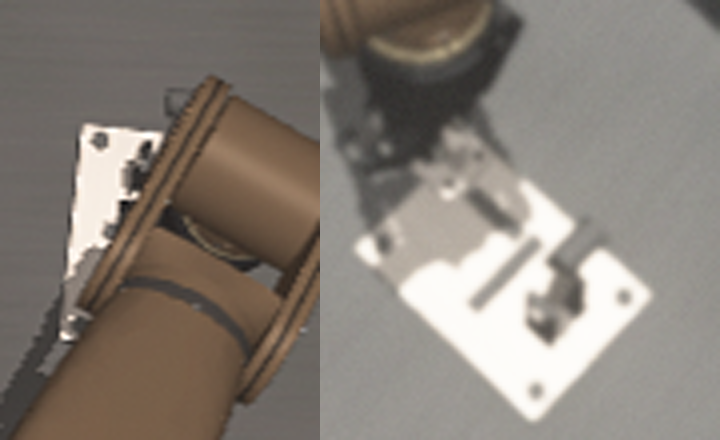

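Request:
servo_tool(translation=[[0.04,0,1.0],[0.04,0,2.4],[0.04,0,3.8],[0.04,0,5.0],[0.04,0,5.9],[0.04,0,6.4],[0.04,0,6.6],[0.04,0,6.6],[0.04,0,6.6]], angular=[[0,0.2,0],[0,0.2,0],[0,0.2,0],[0,0.2,0],[0,0.2,0],[0,0.2,0],[0,0.2,0],[0,0.2,0],[0,0.2,0]])

```text
clock: 14.2
tool_pos: [542.4, -187.4, 37.1]
eef_rot: [0.044, 0.999, -0.0, 0.001]
ft_force: [0.7, -0.5, -2.0]
width: 9.3
```

Run:
```python
from h import *
snap("p7",(285,100,345,210),(205,220,295,310),5)
s=W(JIG,(-10,-10,0))[0]; s[2]=28; print(s)
delta(s,tool(JIG[2]+np.pi/2))
```

```text
[ 542.26437294 -186.48785928   28.        ]
now 14.3 [ 542.2 -187.4   36.9] F [-0.1 -0.5 -3. ] w 9.9
T [0.001, 0.037, 0.355] A [-0.01, 0.08, -0.01]
```

View pics/p7.png

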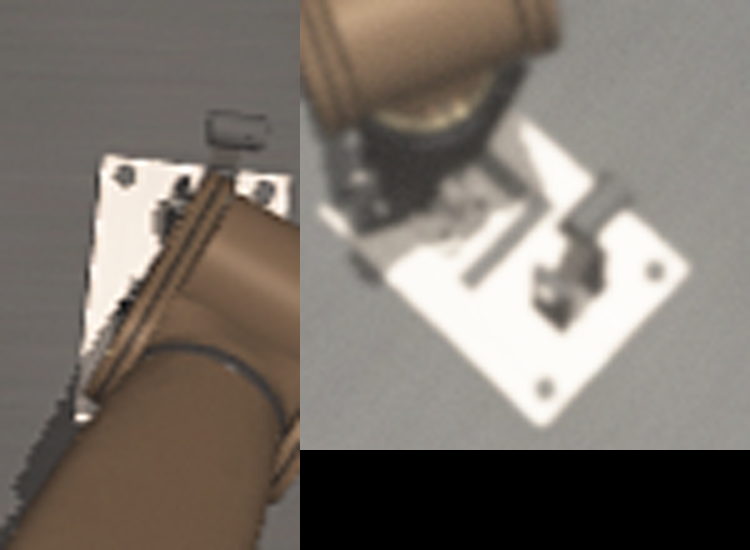

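The lug is just in front of both stops, held low over the plate (scene crop ~(460,200)). I'll lower it gently.

Request:
servo_tool(translation=[[0,0.02,0.1],[0,0.03,0.2],[0,0.03,0.3],[0,0.03,0.36],[0,0.03,0.36]], angular=[[0,0,0],[0,0,0],[0,0,0],[0,0,0],[0,0,0]])

```text
clock: 14.92
tool_pos: [541.7, -186.3, 27.3]
eef_rot: [0.044, 0.999, 0.0, -0.0]
ft_force: [-1.6, -0.1, 1.7]
width: 9.1
```

Request:
servo_tool(translation=[[0,0,0.03],[0,0,0.06],[0,0,0.06]], angular=[[0,0,0],[0,0,0],[0,0,0]])

```text
clock: 15.3
tool_pos: [541.8, -186.3, 27.3]
eef_rot: [0.044, 0.999, 0.0, -0.001]
ft_force: [-5.4, 2.4, 10.7]
width: 9.1
```

Request:
servo_tool(translation=[[0,0,-0.05],[-0.05,0.05,-0.05],[-0.1,0.1,-0.05],[-0.16,0.16,-0.05],[-0.22,0.22,-0.05],[-0.28,0.28,-0.05],[-0.28,0.28,-0.05]], angular=[[0,0,0],[0,0,0],[0,0,0],[0,0,0],[0,0,0],[0,0,0],[0,0,0]])

```text
clock: 16.18
tool_pos: [550.0, -180.5, 27.2]
eef_rot: [0.044, 0.999, -0.0, 0.001]
ft_force: [-1.4, -2.8, 5.3]
width: 9.3
```

Request:
servo_tool(translation=[[-0.04,0.0,0],[-0.08,0.0,0],[-0.12,0.0,0],[-0.12,0.0,0]], angular=[[0,0,0],[0,0,0],[0,0,0],[0,0,0]])

```text
clock: 16.68
tool_pos: [552.4, -180.1, 27.2]
eef_rot: [0.044, 0.999, 0.0, -0.0]
ft_force: [-3.8, -0.2, 6.9]
width: 9.4
```

Request:
servo_tool(translation=[[-0.04,0.04,0],[-0.08,0.08,0],[-0.08,0.08,0]], angular=[[0,0,0],[0,0,0],[0,0,0]])

```text
clock: 17.05
tool_pos: [552.9, -179.8, 27.3]
eef_rot: [0.043, 0.999, -0.001, -0.003]
ft_force: [-9.9, -5.9, 10.2]
width: 9.4
```

```bash
cat >> h.py <<'E'
def jig():
    o=env.observe(); c,s=np.cos(JIG[2]),np.sin(JIG[2]); Rz=np.array([[c,s],[-s,c]])
    Rr=R.from_quat(o["eef_rot"]).as_matrix()
    print(o["clock"],"tcp jig",(Rz@(o["tool_pos"][:2]-JIG[:2])).round(2),"z",o["tool_pos"][2].round(2),"Fjig",(Rz@o["ft_force"][:2]).round(1),"Fz",o["ft_force"][2].round(1),"yaw err",np.rad2deg(np.arctan2(Rr[1,1],Rr[0,1])-np.pi/2-JIG[2]).round(2),"w",o["width"])
E
python3 -c "
from h import *
jig()"
```

```text
17.05 tcp jig [-0.02 -2.42] z 27.31 Fjig [-9.3 -6.7] Fz 10.2 yaw err 0.03 w 9.417394526837516
```

Request:
servo_tool(translation=[[0,0,-0.03],[0,0.04,-0.03],[0,0.08,-0.03],[0,0.08,-0.03]], angular=[[0,0,0],[0,0,0],[0,0,0],[0,0,0]])

```text
clock: 17.55
tool_pos: [553.1, -178.0, 27.4]
eef_rot: [0.044, 0.999, -0.001, -0.002]
ft_force: [-7.6, -7.1, 7.0]
width: 8.9
```

```bash
python3 -c "
from h import *
jig()
snap('p8',(285,100,345,210),(205,220,295,310),5)"
```

```text
17.55 tcp jig [ 0.03 -0.59] z 27.36 Fjig [-7.  -7.8] Fz 7.0 yaw err -0.01 w 8.895664204910286
```

View pics/p8.png

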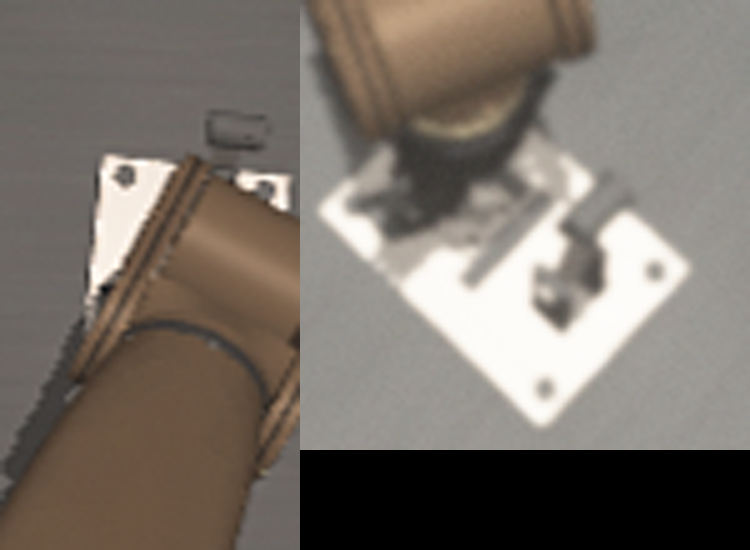

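Request:
servo_tool(translation=[[-0.02,0.04,-0.03],[-0.04,0.08,-0.03],[-0.04,0.08,-0.03]], angular=[[0,0,0],[0,0,0],[0,0,0]])

```text
clock: 18.02
tool_pos: [553.3, -176.4, 27.4]
eef_rot: [0.043, 0.999, -0.001, -0.003]
ft_force: [-9.6, -8.3, 3.9]
width: 9.3
```

```bash
python3 -c "
from h import *
jig()"
```

```text
18.025 tcp jig [0.12 1.03] z 27.44 Fjig [-8.8 -9.1] Fz 3.9 yaw err 0.03 w 9.298726275758721
```

Request:
servo_tool(translation=[[0.03,0.03,-0.01],[0.03,0.06,-0.01],[0.03,0.09,-0.01],[0.03,0.09,-0.01]], angular=[[0,0,0],[0,0,0],[0,0,0],[0,0,0]])

```text
clock: 18.52
tool_pos: [553.3, -176.2, 27.6]
eef_rot: [0.043, 0.999, -0.003, -0.002]
ft_force: [-7.6, -15.2, 0.1]
width: 9.0
```

```bash
python3 -c "
from h import *
jig()"
```

```text
18.525 tcp jig [0.1 1.2] z 27.57 Fjig [ -6.2 -15.8] Fz 0.1 yaw err 0.06 w 8.986897738227176
```

Request:
servo_tool(translation=[[0,-0.03,0.02],[0.0,-0.06,0.03],[0.0,-0.06,0.03]], angular=[[0,0,0],[0,0,0],[0,0,0]])

```text
clock: 18.9
tool_pos: [553.3, -176.3, 27.5]
eef_rot: [0.044, 0.999, -0.002, -0.002]
ft_force: [-8.7, -9.5, 5.5]
width: 9.4
```

```bash
python3 -c "
from h import *
jig()"
```

```text
18.9 tcp jig [0.06 1.1 ] z 27.45 Fjig [ -7.9 -10.2] Fz 5.5 yaw err 0.02 w 9.412292638835446
```

Request:
servo_tool(translation=[[0.02,-0.03,0],[0.02,-0.03,0],[0.02,-0.03,0],[0.02,-0.03,0]], angular=[[0,0,0],[0,0,0],[0,0,0],[0,0,0]], hand=30, squeeze=25)

```text
clock: 19.4
tool_pos: [554.6, -173.9, 27.5]
eef_rot: [0.044, 0.999, 0.0, -0.0]
ft_force: [-1.0, -0.4, 0.4]
width: 29.8
```

Request:
servo_tool(translation=[[0,0,-0.4],[0,0,-1.4],[0,0,-3.0],[0,0,-5.0],[0,0,-7.0],[0,0,-8.5],[0,-2.0,-9.5],[0,-4.0,-9.5],[0,-6.0,-9.5],[0,-8.0,-9.5],[0,-8.0,-9.5]], angular=[[0,0,0],[0,0,0],[0,0,0],[0,0,0],[0,0,0],[0,0,0],[0,0,0],[0,0,0],[0,0,0],[0,0,0],[0,0,0]])

```text
clock: 20.78
tool_pos: [536.1, -376.9, 265.3]
eef_rot: [0.046, 0.999, -0.0, 0.0]
ft_force: [0.4, 0.2, -0.3]
width: 29.8
```

```bash
python3 -c "
from h import *
jig()
snap('p9',(290,110,355,200),(205,225,295,315),6)"
```

```text
20.775 tcp jig [   0.5  -200.18] z 265.34 Fjig [0.3 0.2] Fz -0.3 yaw err -0.25 w 29.849826551415905
```

View pics/p9.png

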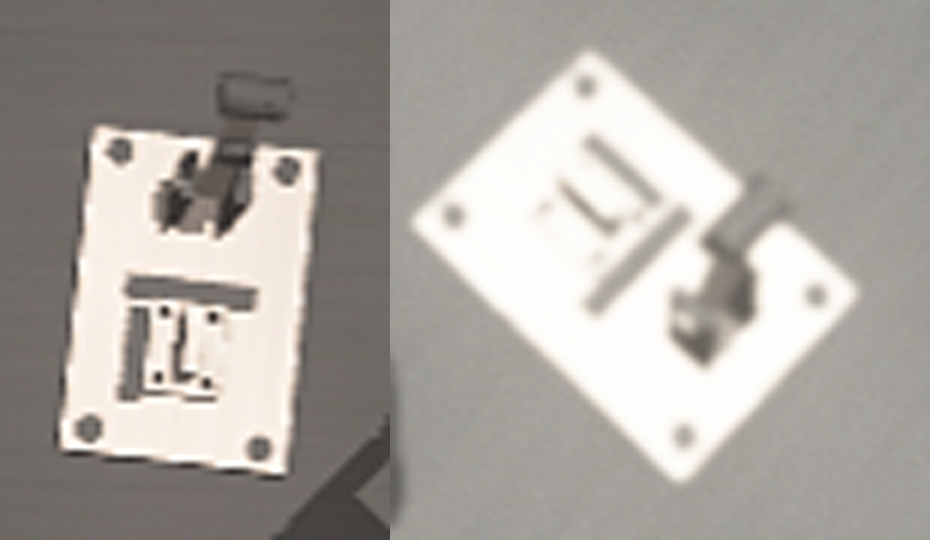

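The lug is released upright in the corner of the stops, with its hole centres at top crop px (165,312), (213,317), (158,377) and (206,384). I'll check this numerically.

Run:
```python
from h import *
px=lambda p:(np.array(p)+.5)/6-.5+[290,110]
c,s=np.cos(JIG[2]),np.sin(JIG[2]); Rz=np.array([[c,s],[-s,c]])
J=lambda uv,z:(ray("top",uv,z)[:,:2]-JIG[:2])@Rz.T
H=J(px([(165,312),(213,317),(158,377),(206,384)]),18)
print("holes",H.round(1).tolist(),H.mean(0))
print("angles",np.arctan2((H[:2]-H[2:])[:,1],(H[:2]-H[2:])[:,0]),np.arctan2(-(H[[0,2]]-H[[1,3]])[:,0],(H[[0,2]]-H[[1,3]])[:,1]))
print("xstrip face",J(px([(128,297),(255,307)]),16).round(1).tolist())
print("ystrip face corners",J(px([(137,400),(145,310)]),16).round(1).tolist())
im=cv2.imread("pics/p9_top.png"); cv2.imwrite("pics/p9z.png",cv2.resize(im[155:180,305:335],None,fx=20,fy=20,interpolation=cv2.INTER_CUBIC))
```

```text
holes [[18.3, 13.9], [18.4, -11.7], [-16.7, 14.2], [-17.6, -11.4]] [0.59589226 1.23890007]
angles [-0.00775507 -0.00631876] [ 0.00630168 -0.03517718]
xstrip face [[24.4, 34.0], [26.6, -33.6]]
ystrip face corners [[-29.8, 23.8], [18.5, 24.3]]
```

View pics/p9z.png

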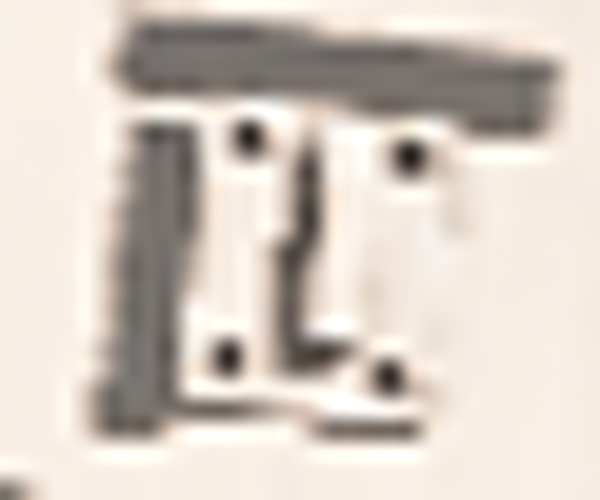

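Run:
```python
from h import *
px=lambda p:(np.array(p)+.5)/20-.5+[305,155]
c,s=np.cos(JIG[2]),np.sin(JIG[2]); Rz=np.array([[c,s],[-s,c]])
J=lambda uv,z:(ray("top",uv,z)[:,:2]-JIG[:2])@Rz.T
print("holes",J(px([(247,140),(409,157),(226,357),(387,377)]),18).round(1).tolist())
print("ystrip R",J(px([(192,200),(175,400)]),16).round(1).tolist(),"L",J(px([(133,200),(112,380)]),16).round(1).tolist())
print("xstrip near",J(px([(140,90),(300,100),(500,133)]),16).round(1).tolist(),"far",J(px([(150,20),(300,30),(500,60)]),16).round(1).tolist())
# knob
kt=(np.array([[254,97]])+.5)/6-.5+[290,110]; ks=(np.array([[762-390,205]])+.5)/6-.5+[205,225]
for th in np.arange(1.64,1.86,.03):
    P=W(JIG,(78-130*np.cos(th),0,70+130*np.sin(th))); print(round(th,2),(proj("top",P)-kt).round(1),(proj("scene",P)-ks).round(1))
```

```text
holes [[18.4, 14.6], [18.5, -11.3], [-16.6, 14.5], [-17.0, -11.2]]
ystrip R [[8.2, 22.1], [-24.1, 21.6]] L [[7.1, 31.5], [-22.0, 31.9]]
xstrip near [[24.8, 32.1], [26.1, 6.6], [24.3, -25.6]] far [[36.2, 31.6], [37.3, 7.7], [36.0, -24.5]]
1.64 [[0.1 2.2]] [[-4.5  1. ]]
1.67 [[0.2 0.9]] [[-3.3  2.2]]
1.7 [[ 0.3 -0.4]] [[-2.   3.3]]
1.73 [[ 0.4 -1.7]] [[-0.8  4.5]]
1.76 [[ 0.5 -3. ]] [[0.4 5.7]]
1.79 [[ 0.6 -4.2]] [[1.6 6.8]]
1.82 [[ 0.7 -5.5]] [[2.7 8. ]]
1.85 [[ 0.7 -6.7]] [[3.9 9.2]]
```

```bash
sed -i 's/JIG=np.array(\[553.1,-177.4/JIG=np.array([553.3,-176.3/' h.py
python3 - <<'E'
from h import *
Rt=tool(JIG[2]+np.pi/2)
for z in(250,182): delta(W(JIG,(93.3,0,z))[0],Rt)
E
```

```text
now 20.875 [ 536.9 -373.7  265.3] F [0.  0.8 0.4] w 29.8
T [-3.688, 7.928, 0.62] A [0.07, -0.01, -0.06]
now 20.875 [ 536.9 -373.7  265.3] F [0.  0.8 0.4] w 29.8
T [-3.688, 7.925, 3.34] A [0.07, -0.01, -0.06]
```

Request:
servo_tool(translation=[[-1.5,1.5,0],[-2.8,3.0,0],[-3.69,4.8,0.2],[-3.69,6.5,0.5],[-3.69,7.5,0.62],[-3.69,7.92,0.62],[-3.69,7.92,0.62],[-3.69,7.92,0.62]], angular=[[0,0,0],[0,0,0],[0,0,0],[0,0,0],[0,0,0],[0,0,0],[0,0,0],[0,0,0]], hand=58, squeeze=20)

```text
clock: 21.88
tool_pos: [646.2, -185.9, 250.1]
eef_rot: [0.045, 0.999, -0.0, 0.0]
ft_force: [-0.2, -0.1, -0.2]
width: 57.9
```

Run:
```python
from h import *
Rt=tool(JIG[2]+np.pi/2)
delta(W(JIG,(93.3,0,182))[0],Rt)
snap('p10',(290,90,355,190),(225,215,295,315),5)
P=W(JIG,(93.3,0,199)); print((proj("top",P)-[290,90])*5,(proj("scene",P)-[225,215])*5+[325,0])
```

```text
now 21.875 [ 646.2 -185.9  250.1] F [-0.2 -0.1 -0.2] w 57.9
T [0.003, 0.06, 2.724] A [-0.01, 0.02, -0.09]
[[208.88205947 178.62580056]] [[522.18605268 231.6548214 ]]
```

View pics/p10.png

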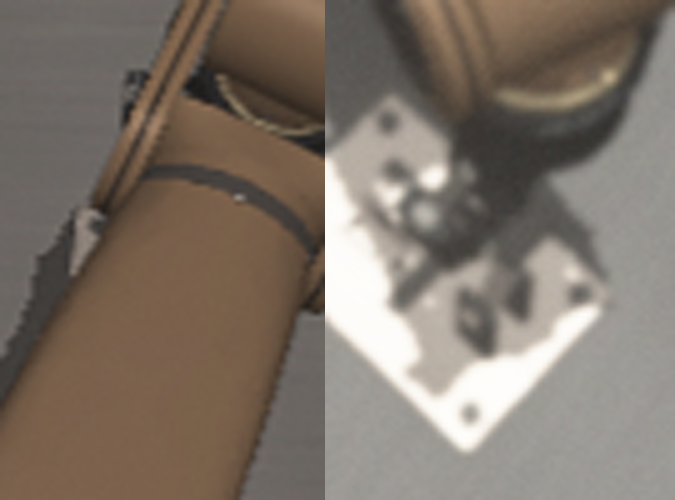

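The gripper hides the knob in this view. I'll triangulate it from the earlier pair p9.

Run:
```python
from h import *
a=cv2.imread("pics/p9_top.png")[115:150,310:345]; b=cv2.imread("pics/p9_scene.png")[248:290,245:280]
f=lambda x:cv2.normalize(cv2.resize(x,None,fx=11,fy=11,interpolation=cv2.INTER_CUBIC),None,0,255,cv2.NORM_MINMAX)
A,B=f(a),np.clip(f(b).astype(float)*1.3,0,255).astype(np.uint8)
h=max(A.shape[0],B.shape[0]); p=lambda x:cv2.copyMakeBorder(x,0,h-x.shape[0],0,0,cv2.BORDER_CONSTANT)
cv2.imwrite("pics/knobz.png",np.hstack([p(A),p(B)])); print(A.shape,B.shape)
```

```text
(385, 385, 3) (462, 385, 3)
```

View pics/knobz.png

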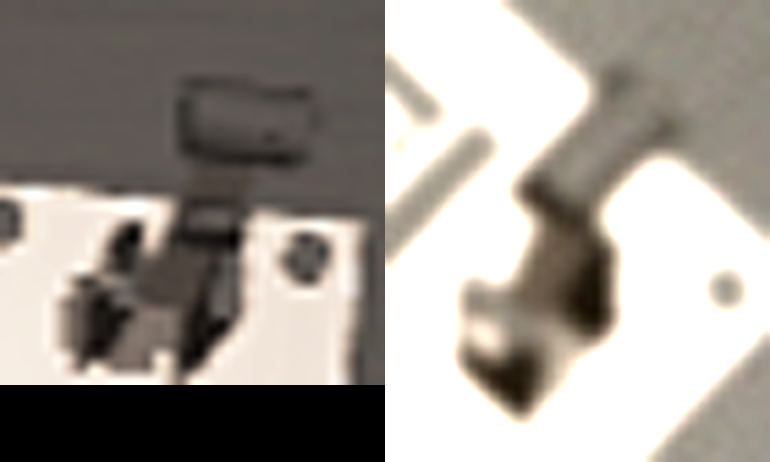

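Both views agree on the knob: top ≈(332.5,125.9), scene ≈(264.5,261.8), which puts the arm at ≈1.69 rad. I'll go down and grip it.

Request:
servo_tool(translation=[[0,0.06,0.7],[0,0.06,1.4],[0,0.06,2.0],[0,0.06,2.5],[0,0.06,2.72],[0,0.06,2.72]], angular=[[0,0,0],[0,0,0],[0,0,0],[0,0,0],[0,0,0],[0,0,0]])

```text
clock: 22.72
tool_pos: [646.3, -183.0, 181.2]
eef_rot: [0.044, 0.999, 0.0, -0.0]
ft_force: [0.0, -0.5, -0.8]
width: 58.0
```

Request:
servo_tool(translation=[[0,0,0],[0,0,0],[0,0,0],[0,0,0]], angular=[[0,0,0],[0,0,0],[0,0,0],[0,0,0]], hand=25)

```text
clock: 23.22
tool_pos: [646.9, -185.2, 183.1]
eef_rot: [0.044, 0.999, -0.002, 0.001]
ft_force: [0.9, -5.0, 0.9]
width: 31.5
```

Run:
```python
from h import *
jig()
t0=1.69
for th in [1.69,1.55,1.4,1.25,1.1,.95,.8,.65,.5,.4,.3,.2,.12,.06,.02,0]:
    print(th,((130*(np.cos(th)-np.cos(t0)))/25).round(2),(-130*(np.sin(th)-np.sin(t0))/25).round(2))
```

```text
23.225 tcp jig [93.98 -0.69] z 183.06 Fjig [ 1.3 -4.9] Fz 0.9 yaw err -0.03 w 31.533788146829306
1.69 0.0 -0.0
1.55 0.73 -0.04
1.4 1.5 0.04
1.25 2.26 0.23
1.1 2.98 0.53
0.95 3.64 0.93
0.8 4.24 1.43
0.65 4.76 2.02
0.5 5.18 2.67
0.4 5.41 3.14
0.3 5.59 3.63
0.2 5.71 4.13
0.12 5.78 4.54
0.06 5.81 4.85
0.02 5.82 5.06
0 5.82 5.16
```

Request:
servo_tool(translation=[[0.2,-0.06,-0.02],[0.5,-0.06,-0.04],[0.85,-0.06,-0.03],[1.2,-0.06,0.0],[1.55,-0.06,0.05],[1.9,-0.06,0.13],[2.26,-0.06,0.23],[2.62,-0.06,0.37],[2.98,-0.06,0.53],[3.32,-0.06,0.72],[3.64,-0.06,0.93],[3.64,-0.06,0.93]], angular=[[0,0,0],[0,0,0],[0,0,0],[0,0,0],[0,0,0],[0,0,0],[0,0,0],[0,0,0],[0,0,0],[0,0,0],[0,0,0],[0,0,0]])

```text
clock: 24.72
tool_pos: [553.7, -176.4, 157.1]
eef_rot: [0.044, 0.999, 0.001, -0.002]
ft_force: [-2.5, -4.2, 4.2]
width: 31.7
```

Run:
```python
from h import *
jig()
t0=.95
for th in [.85,.75,.65,.55,.45,.36,.28,.2,.12,.06,.02,0]:
    print(th,((130*(np.cos(th)-np.cos(t0)))/25).round(2),(-130*(np.sin(th)-np.sin(t0))/25).round(2))
```

```text
24.725 tcp jig [ 0.43 -0.11] z 157.11 Fjig [-2.1 -4.4] Fz 4.2 yaw err -0.0 w 31.695639977417866
0.85 0.41 0.32
0.75 0.78 0.69
0.65 1.11 1.08
0.55 1.41 1.51
0.45 1.66 1.97
0.36 1.84 2.4
0.28 1.97 2.79
0.2 2.07 3.2
0.12 2.14 3.61
0.06 2.17 3.92
0.02 2.17 4.13
0 2.18 4.23
```

Request:
servo_tool(translation=[[0.41,-0.03,0.32],[0.78,-0.06,0.69],[1.11,-0.06,1.08],[1.41,-0.06,1.51],[1.66,-0.06,1.97],[1.84,-0.06,2.4],[1.97,-0.06,2.79],[2.07,-0.06,3.2],[2.14,-0.06,3.6],[2.17,-0.06,3.9],[2.17,-0.06,3.92]], angular=[[0,0,0],[0,0,0],[0,0,0],[0,0,0],[0,0,0],[0,0,0],[0,0,0],[0,0,0],[0,0,0],[0,0,0],[0,0,0]])

```text
clock: 26.1
tool_pos: [499.8, -171.6, 58.3]
eef_rot: [0.044, 0.999, 0.002, -0.002]
ft_force: [-1.2, 6.1, 1.4]
width: 31.5
```

Run:
```python
from h import *
jig()
snap('p11',(290,110,355,200),(215,225,295,315),5)
```

```text
26.1 tcp jig [-5.373e+01  5.000e-02] z 58.3 Fjig [-1.7  6. ] Fz 1.4 yaw err -0.03 w 31.54537193572889
```

View pics/p11.png

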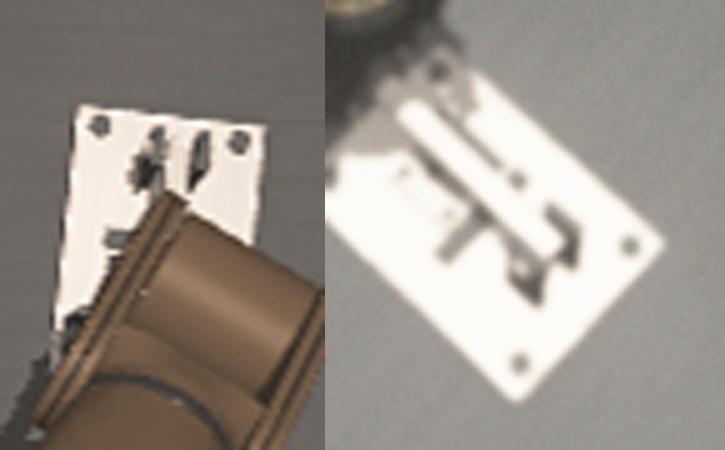

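Request:
servo_tool(translation=[[0,-0.0,0.05],[0,0.0,0.1],[0,0,0.14],[0,0,0.14]], angular=[[0,0,0],[0,0,0],[0,0,0],[0,0,0]])

```text
clock: 26.7
tool_pos: [499.7, -171.5, 55.3]
eef_rot: [0.044, 0.999, 0.002, -0.002]
ft_force: [-2.2, 6.0, 0.4]
width: 31.5
```

Request:
servo_tool(translation=[[0,0,0.04],[0,0,0.04]], angular=[[0,0,0],[0,0,0]])

```text
clock: 26.95
tool_pos: [499.6, -171.5, 54.3]
eef_rot: [0.044, 0.999, 0.002, -0.002]
ft_force: [-2.4, 5.5, 0.6]
width: 31.7
```

Request:
servo_tool(translation=[[0,0.05,0.03],[0,0.05,0.04],[0,0.05,0.04]], angular=[[0,0,0],[0,0,0],[0,0,0]])

```text
clock: 27.32
tool_pos: [499.7, -171.5, 53.7]
eef_rot: [0.044, 0.999, 0.001, -0.002]
ft_force: [-4.6, 2.7, 1.5]
width: 31.7
```

Request:
servo_tool(translation=[[0,0,0.04],[0,0,0.04]], angular=[[0,0,0],[0,0,0]])

```text
clock: 27.58
tool_pos: [499.7, -171.5, 52.7]
eef_rot: [0.044, 0.999, 0.001, -0.002]
ft_force: [-5.4, 2.6, 1.8]
width: 31.6
```

Request:
servo_tool(translation=[[0,0,0],[0,0,0],[0,0,0]], angular=[[0,0,0],[0,0,0],[0,0,0]], hand=60)

```text
clock: 27.95
tool_pos: [502.0, -172.5, 54.2]
eef_rot: [0.044, 0.999, -0.0, 0.0]
ft_force: [-0.2, 0.2, 0.0]
width: 60.3
```

Request:
servo_tool(translation=[[0,0,-0.4],[0,0,-1.4],[0,0,-3.0],[0,0,-5.0],[0,0,-7.0],[0,2,-8.0],[0,4,-8.0],[0,6,-8.0],[0,8,-8.0],[0,9,-8.0],[0,9,-8.0]], angular=[[0,0,0],[0,0,0],[0,0,0],[0,0,0],[0,0,0],[0,0,0],[0,0,0],[0,0,0],[0,0,10],[0,0,20],[0,0,30]])

```text
clock: 29.32
tool_pos: [521.2, 54.0, 255.0]
eef_rot: [0.302, 0.953, 0.001, 0.0]
ft_force: [0.0, 0.3, -0.1]
width: 59.5
```

Run:
```python
from h import *
jig()
snap('p12',(295,115,350,195),(205,225,295,315),5)
for th in(-.05,0,.05):
    print(th,[((proj("top",W(JIG,(78-130*np.cos(th),y,70+130*np.sin(th))))-[295,115])*5).round().tolist() for y in(16,-16)],[((proj("scene",W(JIG,(78-130*np.cos(th),y,70+130*np.sin(th))))-[205,225])*5+[275,0]).round().tolist() for y in(16,-16)])
```

```text
29.325 tcp jig [-52.07 226.58] z 254.97 Fjig [0.  0.3] Fz -0.1 yaw err -30.14 w 59.54049755568492
-0.05 [[[103.0, 333.0]], [[155.0, 338.0]]] [[[391.0, 68.0]], [[350.0, 107.0]]]
0 [[[104.0, 332.0]], [[156.0, 337.0]]] [[[391.0, 63.0]], [[349.0, 103.0]]]
0.05 [[[105.0, 330.0]], [[158.0, 336.0]]] [[[390.0, 59.0]], [[349.0, 99.0]]]
```

View pics/p12.png

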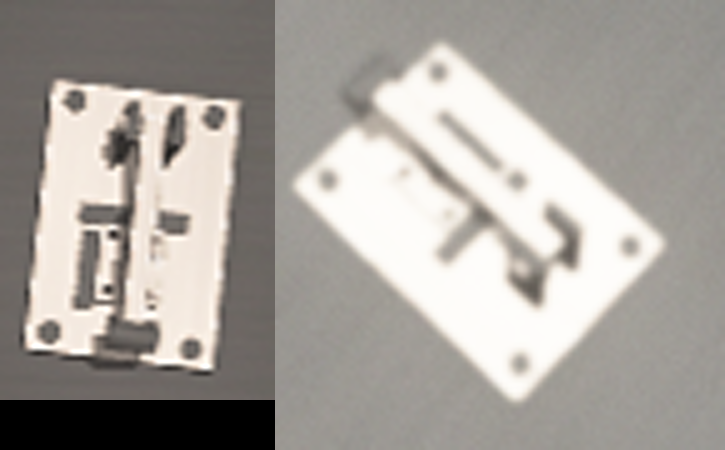

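The arm lies level over the lug, with the knob at top crop (130,335) against a predicted (130,334). The visible lug holes haven't moved. Next is closing the bin.

Run:
```python
from h import *
delta((457.5,177.8,200),tool(BIN[2]))
```

```text
now 29.425 [521.3  52.6 254.8] F [-0.3 -0.2  0.9] w 59.9
T [4.96, 2.641, 2.194] A [0.06, -0.0, 64.64]
```

Request:
servo_tool(translation=[[1.0,0.6,0],[2.0,1.2,0],[3.2,1.8,0.4],[4.4,2.4,1.0],[4.96,2.64,1.6],[4.96,2.64,2.1],[4.96,2.64,2.19],[4.96,2.64,2.19],[4.96,2.64,2.19]], angular=[[0,0,9],[0,0,18],[0,0,27],[0,0,36],[0,0,46],[0,0,56],[0,0,64.6],[0,0,64.6],[0,0,64.6]], hand=50, squeeze=25)

```text
clock: 30.55
tool_pos: [457.9, 177.0, 200.0]
eef_rot: [0.763, 0.646, 0.001, -0.0]
ft_force: [0.2, -0.4, 0.1]
width: 50.0
```

Run:
```python
from h import *
delta((457.5,177.8,108),tool(BIN[2]))
```

```text
now 30.55 [457.9 177.  200. ] F [ 0.2 -0.4  0.1] w 50.0
T [0.024, -0.024, 3.68] A [0.03, -0.05, 0.11]
```

Request:
servo_tool(translation=[[0,0,1.2],[0,0,2.4],[0,0,3.3],[0,0,3.68],[0,0,3.68]], angular=[[0,0,0],[0,0,0],[0,0,0],[0,0,0],[0,0,0]])

```text
clock: 31.18
tool_pos: [457.5, 177.2, 107.3]
eef_rot: [0.764, 0.646, -0.0, -0.0]
ft_force: [0.3, -0.0, 0.8]
width: 49.5
```

Request:
servo_tool(translation=[[0,0,0],[0,0,0],[0,0,0],[0,0,0]], angular=[[0,0,0],[0,0,0],[0,0,0],[0,0,0]], hand=5)

```text
clock: 31.68
tool_pos: [458.1, 177.5, 108.6]
eef_rot: [0.764, 0.645, 0.001, -0.0]
ft_force: [-1.6, -0.1, 5.7]
width: 11.1
```

Run:
```python
from h import *
o=env.observe(); print(o["tool_pos"],o["width"])
t0=.66
for th in (.6,.54,.48,.42,.36,.3,.24,.18,.12,.06,0,-.03):
    print(th,(115*(np.sin(t0)-np.sin(th))/25).round(2),(115*(np.cos(t0)-np.cos(th))/25).round(2))
```

```text
[458.07719709 177.48322719 108.56163988] 11.135498999309773
0.6 0.22 -0.16
0.54 0.46 -0.31
0.48 0.7 -0.45
0.42 0.94 -0.57
0.36 1.2 -0.67
0.3 1.46 -0.76
0.24 1.73 -0.83
0.18 2.0 -0.89
0.12 2.27 -0.93
0.06 2.54 -0.96
0 2.82 -0.97
-0.03 2.96 -0.96
```

Request:
servo_tool(translation=[[0,0.22,-0.16],[0,0.46,-0.31],[0,0.7,-0.45],[0,0.94,-0.57],[0,1.2,-0.67],[0,1.46,-0.76],[0,1.73,-0.83],[0,2.0,-0.89],[0,2.27,-0.93],[0,2.54,-0.96],[0,2.75,-0.97],[0,2.82,-0.97]], angular=[[0,0,0],[0,0,0],[0,0,0],[0,0,0],[0,0,0],[0,0,0],[0,0,0],[0,0,0],[0,0,0],[0,0,0],[0,0,0],[0,0,0]])

```text
clock: 33.17
tool_pos: [527.8, 165.9, 131.7]
eef_rot: [0.764, 0.645, 0.001, -0.001]
ft_force: [-1.4, 4.7, 4.2]
width: 10.9
```

Request:
servo_tool(translation=[[0,0.05,0],[0,0.1,0],[0,0.1,0]], angular=[[0,0,0],[0,0,0],[0,0,0]])

```text
clock: 33.55
tool_pos: [527.8, 165.9, 131.7]
eef_rot: [0.764, 0.645, -0.002, -0.003]
ft_force: [-8.0, 5.3, 7.8]
width: 10.7
```

Request:
servo_tool(translation=[[0,0.05,0],[0,0.1,0],[0,0.1,0]], angular=[[0,0,0],[0,0,0],[0,0,0]])

```text
clock: 33.92
tool_pos: [527.8, 165.9, 131.7]
eef_rot: [0.764, 0.645, -0.004, -0.005]
ft_force: [-15.3, 5.5, 13.7]
width: 10.9
```

Request:
servo_tool(translation=[[0,-0.05,0],[0,-0.05,0],[0,-0.05,0],[0,-0.05,0]], angular=[[0,0,0],[0,0,0],[0,0,0],[0,0,0]], hand=45)

```text
clock: 34.42
tool_pos: [531.1, 164.5, 131.4]
eef_rot: [0.764, 0.645, 0.0, -0.0]
ft_force: [-0.0, 0.4, -0.1]
width: 44.8
```

Request:
servo_tool(translation=[[0,-0.1,-0.8],[0,-0.1,-2.0],[0,-0.1,-4.0],[0,0,-6.0],[2,-1.5,-7.5],[4,-3.0,-8.0],[6,-4.5,-8.0],[8,-6.0,-8.0],[8,-6.0,-8.0]], angular=[[0,0,0],[0,0,0],[0,0,0],[0,0,0],[0,0,0],[0,0,0],[0,0,0],[0,0,0],[0,0,0]])

```text
clock: 35.55
tool_pos: [414.3, 389.7, 333.7]
eef_rot: [0.762, 0.647, 0.001, -0.0]
ft_force: [-0.8, -0.5, 0.5]
width: 45.1
```

Run:
```python
from h import *
jig()
snap('p13',(175,90,265,200),(275,120,355,230),4)
X=cv2.imread("pics/p13_top.png"); Y=cv2.imread("pics/top0.png")
cv2.imwrite("pics/p13b.png",np.hstack([cv2.resize(X[100:200,160:360],None,fx=2,fy=2)[:, :400],cv2.resize(Y[100:200,160:360],None,fx=2,fy=2)[:, :400]]))
```

```text
35.55 tcp jig [-187.92  551.69] z 333.68 Fjig [-0.7 -0.6] Fz 0.5 yaw err -94.32 w 45.08112895346802
```

View pics/p13.png

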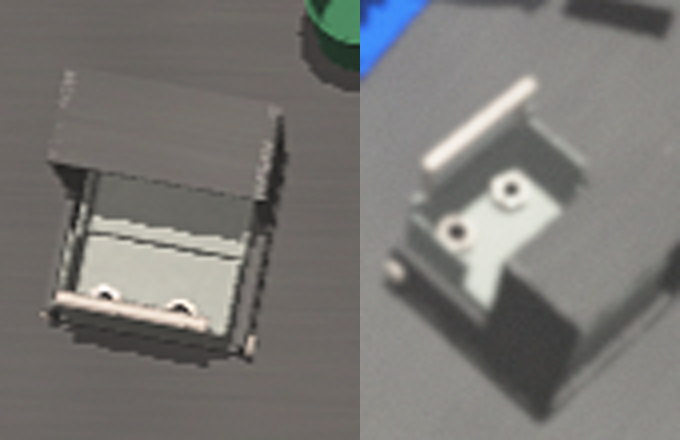

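View pics/p13_top.png

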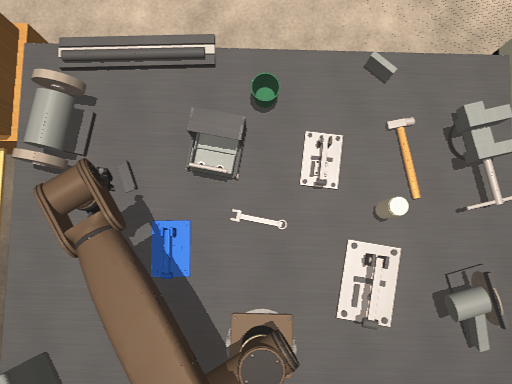

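The rod ends are back at (189,164) and (227,171), the same as at the start. The nut and bush are in the front pocket, the hold-down arm lies on the lug, and nothing else has moved.

Run:
```python
from h import *
d=lambda n:cv2.imread(n)[125:195,295:350].astype(int)
print(np.abs(d("pics/p13_top.png")-d("pics/p12_top.png")).max(2).mean(), np.abs(env.observe()["dq"]).max())
print(env.sign_off())
```

```text
3.5285714285714285 0.047664260147313786
the job is handed in; nothing more can be done
None
```

The job is done and handed in at about 36 s of the 72 s allowed; no verdict was reported.

I tipped the bin forward to about 0.66 rad by its rod and gripped the lug by its web. I lifted it out along the tilted axis and lowered it onto the jig plate in small steps, then slid it against both stops. After that I swung the hold-down arm over by its knob, let it rest on the lug, and returned the bin by the rod to its home stop.

**Lug seating:** It stopped against both strips, at about 9 N along x and 16 N along y. Hole positions in the top view put it square within about 0.01–0.03 rad. They also put it against both strip faces to within the measuring error. The y stop sits about 1.2 mm from where my first jig fit put it, so I trusted the contact force there.

**Hold-down arm:** The picture fits it level on the web, but the top view can't tell it to better than about 0.05 rad. I felt no clear force as it came down onto the lug. While still gripped, the knob reading went about 1 mm below the level position, probably the fingers slipping.

**Bin and bench:**
- The rod is back at its starting pixels, and the bin did not move further under about 15 N.
- The nut and bush are in the front pocket, though they slid forward.
- Nothing else on the bench looks moved in the last top view.

One zoomed picture came out 930 pixels wide, over the 800 limit.

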